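# Tighten the flat lap's clamp nut with the pin spanner

### The job

A fresh disc is on the flat lap and its clamp nut is only finger-tight. Pick up the pin spanner, gently seat both its pins fully in two opposite holes of the nut, feeling for the holes without bearing down hard, and turn the nut clockwise (seen from above) until it comes up tight, and no further, without straining the pins. Then lift the spanner off and lay it flat on the mat again, let go of it, keep spanner and gripper off the disc's polishing face, and leave the other things where they are.

Things in the scene. Friction and masses are not known exactly. Their poses are not given: they have to be found in the camera images.
- nut_axis (a point): Centre of the top face of the clamp nut, on its vertical axis, 117 mm above the bench. The point belongs to the machine: its x and y axes are the machine's and do not show the angle of the holes. Round steel nut, 54 mm wide, 12 mm high; four blind holes in its top face, 8 mm wide (1 mm chamfer round them), 9 mm deep, 90 degrees apart on a circle of radius 18 mm; a 13 mm stub stands 3 mm out of its middle.
- nut (a joint): How far the nut is tightened (rad): 0.1 to 0.45 at the start, grows clockwise seen from above. Turning takes a steady 0.35 N m up to 1.0, where it comes up tight and the moment climbs steeply within a few hundredths of a radian; near 1 N m the pins are strained. It stays where left (lightly pressed pins slide on it); the spindle is locked. The holes' angle in the room is not reported and differs each time.
- machine: Flat lap (bench disc polisher), fixed: grey housing 240 x 240 mm, 82 mm high, round aluminium splash pan of 220 mm diameter, rim 94 mm above the bench; switch and speed knob on the side facing -x at yaw 0. Origin on the bench under the nut's axis. Carries disc, flange and nut. To find the holes, look at the nut, or slide the pins round on its face under 2 to 4 N until they drop in.
- disc: The lap's polishing disc, fixed, 150 mm across, grey felt face 100 mm above the bench (17 mm below the nut's top face), not to be touched. A steel flange 62 mm wide and 5 mm high lies between disc and nut. Origin on the bench under the nut's axis.
- spanner_grip (a point): Point half-way up the handle of the pin spanner (7 mm above its underside). 177 mm long, 0.22 kg: rubber-covered straight handle, 18 mm wide, 14 mm high, from 37 mm ahead of this point to 77 mm behind it; then a 6 mm steel neck and half-ring fork with two pins. x axis: along the handle to the pins, whose line lies 80 mm ahead; z up. It starts flat on the mat, pins down, fork away from the robot.
- pin_a (a point): Centre of the tip of the spanner's left pin (+y), 18 mm from its centre line, level with the handle's underside. Steel pins, 6 mm wide, 1 mm chamfer, 36 mm apart, 7 mm out of the fork's underside. Fully seated, the fork lies on the nut's face and the tips are 7 mm below it.
- pin_b (a point): Centre of the tip of the spanner's right pin (-y side), otherwise as pin_a.
- mat: Grey-green silicone mat on the bench, fixed, 270 x 300 mm (x, y), 3 mm thick. Origin at the centre of its underside.
- coaster: Bystander: cast resin coaster with a flower, 92 mm disc, 8 mm thick, on the mat. Origin under its centre.
- key: Bystander: L-shaped hex key, 85 mm, 6 mm thick, on the mat. Origin under the middle of its long leg.
- paste: Bystander: low white jar with a metal lid, 60 mm wide, 42 mm high, on the bench. Origin under its centre.
- brush: Bystander: flat brush with a wooden handle, lying on the bench. Origin under its middle.
Mind the look-alikes: they are no part of the job. What is shaped like the part that bears spanner_grip but turquoise is not meant.

How it is judged:
By the outcome, as a careful person would: the job done as asked, in the order asked, and still so for the second after the job is handed in, with the robot touching nothing.
It also fails if it takes over 72 s, if anything falls off the work surface, if the arm or the gripper's body presses on something with over 40 N, if the wrist force passes 120 N, or if a joint passes its speed limit or range.

### The arm

A 7-joint arm with a two-finger parallel gripper is mounted at the origin on the work surface. World frame = base frame: x ahead of the robot, y to its left, z up, the work surface at z = 0. Lengths are in m, angles in rad, forces in N, time in s.
With the tool pointing down it reaches from about 0.4 to 0.85 m from the base axis. Payload 10.4 kg.
Tool frame: the origin (TCP) lies on the centre line of the jaws, within the pads' length; the fingertips stand 14 mm ahead of it and the grasp point (between the pads) lies 5 mm behind it (manip.tip_reach is the distance from the TCP to the fingertips, in m); z points along the fingers, y is the line along which they close (so a half turn about z gives the same grasp; the last joint's range is limited). The gripper opens to 85 mm and grips with 20 to 120 N. Pads are 22 mm wide; open, the fingers measure 114 mm over their backs; the gripper's body (76 mm by 85 mm) begins 54 mm behind the grasp point. The pads swing forward as they close: fully open they stand 13 mm farther back than shut.
Start: joints at [1.202, 0.332, -0.065, 1.46, 0.022, 1.35, -0.088], TCP at [0.212, -0.588, 0.245] pointing down, gripper open.
Joint ranges: [-2.6, 2.6], [-0.5, 2.12], [-1.47, 1.34], [0.16, 2.42], [-1.27, 4.41], [0.06, 2.06], [-2.6, 2.6]. Speed limits (rad/s): [2.22, 2.22, 2.79, 2.79, 3.14, 3.14, 3.14].

### API

Orientations are given as a unit quaternion [x, y, z, w].
In Python, from workcell import manip gives the robot as it stands.
- The arm moves only by the shell command python3 -m pendant 'ROWS' [FORCE]. ROWS is JSON, a list of rows, each a list of 7 numbers: the shift along the tool's x, y, z in units of 50 mm (1.0 is 50 mm), then the turn, a rotation vector about the tool's x, y, z in units of 8 degrees (1.0 is 8 degrees), then the opening, from -1 (shut) to 1 (fully open), so that 0 is half open. In form: [[dx, dy, dz, ax, ay, az, jaw], ...]. A call has exactly 10 rows; each row is the pose to reach, as a shift and turn from the pose commanded when the call began, along the tool's axes at that moment; what a row does not reach only later rows make up. A row lasts 1/8 s, in which the tool goes at most 62.5 mm and 10.7 degrees, less where a joint would pass 70% of its speed; a pose out of reach is approached as far as the arm can. A call with a gripper value outside its range is refused whole. The fingers move at their own pace and stop on an object; FORCE is the grip in N (left out, the last holds). Time passes only in rows, so rows that repeat a pose let the fingers close, or fill a call up. It gives the time, the measured TCP pose, the force, the opening and the grip force at its end, in the units of the state.
- manip.get_obs(): the state, without advancing time (a new reading comes with each control period).
- manip.camera(name): name is "scene" or "side" or "wrist"; returns (picture, depth): 420x560x3 uint8, red, green, blue; 420x560 float32, m along the optical axis (not along the pixel's ray), 0 where there is no reading.
- manip.get_calibration(name): a dict with "fx", "fy", "cx", "cy" (pixels), "D" ([k1, k2, p1, p2, k3] as OpenCV has them; the pictures are not rectified), "xyz" and "orientation" of the camera in the world. Camera axes: x right, y up, looking along -z (the intrinsics and any distortion apply to the point x, -y, -z); pixel columns grow to the right and rows downward; lengths in m; the calibration is good to about 2 mm. A picture is of the moment at which its call begins: read the wrist's pose just before it. get_calibration takes no time and is no camera call; for the wrist camera it gives the pose at the moment of the call.
- manip.hand_in(): hands the job in; it is judged then, once.
Trained networks look in the newest picture that a camera, given by its name, has taken for a name from the list of things; names that differ only in an ending like _2 or _b are one class to them, and where a whole thing is asked for, a point or a joint stands for the part that bears it (a point fixed in the world has none). Each returns a list of dicts, best first, with "p" (0 to 1); they miss things now and then, are a little off and sometimes report something else, mostly with a low value. They report only what shows in the picture. A call takes as long as a camera call. They do not tell look-alikes from the thing itself.
- manip.find_in(thing, camera): "box" ([left, top, right, bottom] in pixels, round what is visible of it).
- manip.trace(thing, camera): "pixels" (420x560 bool, what is visible of it) and "box" ([left, top, right, bottom] in pixels, round what is visible of it).
- manip.tip_of(thing, camera): "pixel" ([column, row] in pixels: a listed point, or the origin of a listed thing).
The state is a dict: "clock": time; "joint_pos": joint angles; "joint_velocities": joint speeds; "tau": joint torques, N m; "position": TCP position; "ee_rot": TCP orientation; "ft_force": force on the tool from outside, world axes, zero at the start; "torque": the same for the moment, N m; "grip_width": opening from 0.0 (shut) to 1.0 (fully open); "grasp_force": force on a finger pad.
Only numpy, scipy, OpenCV 4.12 (cv2) and the standard library are available. Lean on these libraries where they do the work, as an engineer would, in place of code of your own. Each camera call takes 0.05 s, during which the arm holds its last target. There are 200 camera calls.

## Working session

There is one attempt and no reset: what is moved stays moved. The work goes in short steps, Python scripts to look and compute and a shell command to move; the robot and the scene stay as the last step left them, time stands still between calls to the robot, and variables do not carry over. Pictures are saved under pics/ and viewed, at most 10 in all, crops included, and the job is handed in when it is done.

```bash
ls; mkdir -p pics; cat > h.py <<'E'
import numpy as np, cv2
from scipy.spatial.transform import Rotation as R
from workcell import manip
def ray(cal,px):
    K=np.array([[cal['fx'],0,cal['cx']],[0,cal['fy'],cal['cy']],[0,0,1.]])
    u=cv2.undistortPoints(np.array([[px]],float),K,np.array(cal['D'],float))[0,0]
    d=R.from_quat(cal['orientation']).apply([u[0],-u[1],-1.])
    return np.array(cal['xyz']),d
def at_z(cal,px,z):
    o,d=ray(cal,px); return o+d*(z-o[2])/d[2]
def proj(cal,P):
    K=np.array([[cal['fx'],0,cal['cx']],[0,cal['fy'],cal['cy']],[0,0,1.]])
    c=R.from_quat(cal['orientation']).inv().apply(np.array(P)-cal['xyz'])*[1,-1,-1]
    return cv2.projectPoints(np.atleast_2d(c),np.zeros(3),np.zeros(3),K,np.array(cal['D'],float))[0][:,0]
def save(n,im): cv2.imwrite('pics/'+n,im[:,:,::-1])
E
python3 - <<'E'
from h import *
o=manip.get_obs(); print({k:np.round(v,3) for k,v in o.items()})
ims=[]
Z={'nut_axis':.117,'spanner_grip':.010,'pin_a':.003,'pin_b':.003,'mat':0,'coaster':.003,'key':.003,'paste':0,'brush':0}
for n in ['scene','side','wrist']:
    cal=manip.get_calibration(n); im,d=manip.camera(n); ims.append(im)
    print(n,np.round(cal['xyz'],3),cal['fx'])
    if n=='wrist': continue
    for t,z in Z.items():
        for r in manip.tip_of(t,n)[:3]: print(t,round(r['p'],2),np.round(r['pixel'],1),np.round(at_z(cal,r['pixel'],z),4))
save('a.png',np.vstack([cv2.resize(ims[0],(800,600))])); save('b.png',ims[1]); save('w.png',ims[2])
E
```

```text
pics
{'clock': np.float64(0.0), 'joint_pos': array([ 1.202,  0.333, -0.065,  1.461,  0.022,  1.35 , -0.088]), 'joint_velocities': array([-0.   ,  0.   ,  0.   ,  0.002, -0.   , -0.   , -0.   ]), 'tau': array([-0.0000e+00, -6.2545e+01,  4.9000e-02, -3.9160e+01,  1.6000e-02,
        1.0000e-02,  0.0000e+00]), 'position': array([ 0.212, -0.588,  0.244]), 'ee_rot': array([ 0.985,  0.172, -0.   , -0.001]), 'ft_force': array([ 0.439,  1.011, -0.41 ]), 'torque': array([0.01 , 0.021, 0.057]), 'grasp_force': np.float64(0.0), 'grip_width': np.float64(1.003)}
scene [ 0.937 -0.567  1.029] 473.2161037421935
nut_axis 0.72 [274.1 298.8] [ 0.613  -0.1506  0.117 ]
nut_axis 0.64 [350.  200.7] [0.5986 0.1951 0.117 ]
spanner_grip 0.85 [233.  318.5] [ 0.5283 -0.2013  0.01  ]
spanner_grip 0.81 [129.4 272.1] [ 0.233  -0.2569  0.01  ]
spanner_grip 0.6 [345.7 148. ] [0.4316 0.4708 0.01  ]
pin_a 0.94 [260.8 342.6] [ 0.6161 -0.2074  0.003 ]
pin_a 0.86 [271.7 211.3] [0.3977 0.1233 0.003 ]
pin_a 0.83 [159.  275.6] [ 0.2965 -0.2179  0.003 ]
pin_b 0.94 [260.8 342.6] [ 0.6161 -0.2074  0.003 ]
pin_b 0.86 [271.7 211.
[... 577 characters left out ...]
ip 0.87 [330.  332.8] [ 0.5303 -0.2116  0.01  ]
spanner_grip 0.79 [184.4 364.4] [ 0.2346 -0.2643  0.01  ]
spanner_grip 0.62 [229.7 231.1] [0.3145 0.1067 0.01  ]
pin_a 0.96 [258.3 223.1] [0.3907 0.1414 0.003 ]
pin_a 0.95 [365.8 330.9] [ 0.6087 -0.2074  0.003 ]
pin_a 0.72 [219.5 341.3] [ 0.3001 -0.2133  0.003 ]
pin_b 0.96 [258.3 223.1] [0.3907 0.1414 0.003 ]
pin_b 0.95 [365.8 330.9] [ 0.6087 -0.2074  0.003 ]
pin_b 0.72 [219.5 341.3] [ 0.3001 -0.2133  0.003 ]
mat 0.93 [325.5 332.9] [ 0.5227 -0.205   0.    ]
mat 0.56 [331.9 205.8] [0.6047 0.2071 0.    ]
key 0.74 [310.5 392.3] [ 0.4746 -0.3313  0.003 ]
paste 0.64 [344.4 161.2] [0.6837 0.431  0.    ]
wrist [ 0.277 -0.565  0.374] 354.08085901459543
```

View pics/a.png

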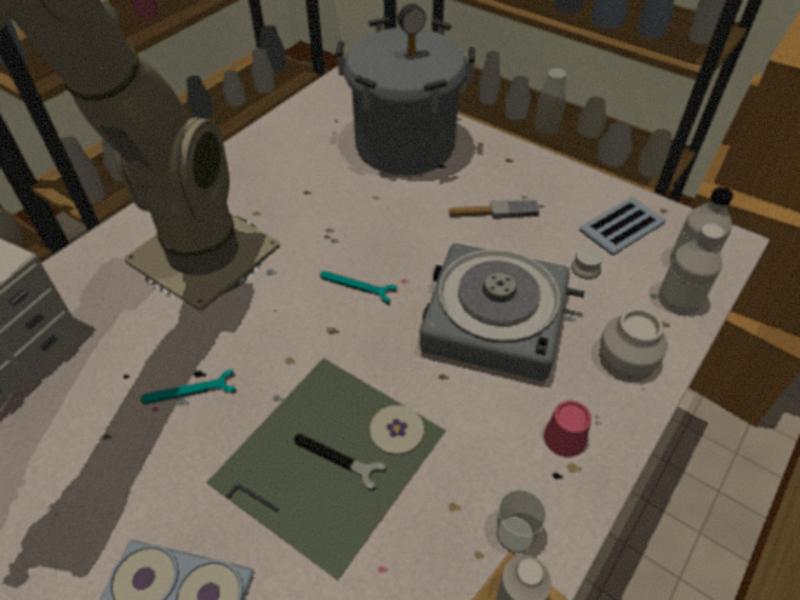

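The scene shows three spanner shapes. The black one is on the mat at original pixel (233,318), and there are turquoise ones at (129,272) and about (250,200). The black one fits, because turquoise is excluded and the task's spanner starts on the mat. The lap's nut is at (350,200). I'll confirm the spanner with a crop.

```bash
python3 - <<'E'
from h import *
im=cv2.imread('pics/b.png'); c=cv2.resize(im[130:410,160:440],(600,600),interpolation=cv2.INTER_CUBIC); cv2.imwrite('pics/c.png',c)
cal=manip.get_calibration('side'); im,d=manip.camera('side')
for n in ['scene','side']:
    cal=manip.get_calibration(n); manip.camera(n)
    for r in manip.trace('spanner_grip',n)[:2]:
        p=np.argwhere(r['pixels'])[:,::-1]; 
        W=np.array([at_z(cal,q,.012)[:2] for q in p]); m=W.mean(0); w,v=np.linalg.eigh(np.cov(W.T)); a=v[:,1]*np.sign(v[0,1]); s=(W-m)@a
        print(n,r['p'],m,np.degrees(np.arctan2(a[1],a[0])),s.min(),s.max(), m+a*(s.min()+.077))
wc=manip.get_calibration('wrist'); o=manip.get_obs(); rr=R.from_quat(o['ee_rot'])
print(rr.as_matrix().round(3)); print('cam in tool',rr.inv().apply(np.array(wc['xyz'])-o['position']), (rr.inv()*R.from_quat(wc['orientation'])).as_matrix().round(3))
E
```

```text
scene 0.87 [ 0.54016225 -0.19992277] 9.595817379561412 -0.08958562668500383 0.07444456390202576 [ 0.52775272 -0.20202076]
scene 0.85 [0.32400157 0.11877108] 16.172811303932413 -0.08694325149409059 0.07799657544885365 [0.31445181 0.11600153]
side 0.75 [ 0.2346224  -0.26166925] 51.65528268608646 -0.07611449187217816 0.082350092089585 [ 0.23517176 -0.26097475]
side 0.72 [0.32099705 0.11223048] 15.326766268774646 -0.080629588974198 0.07751566848700357 [0.31749655 0.11127109]
[[ 0.941  0.339  0.   ]
 [ 0.339 -0.941 -0.   ]
 [-0.     0.    -1.   ]]
cam in tool [ 0.06942692  0.00072816 -0.12844951] [[ 0.     0.963  0.27 ]
 [ 1.    -0.    -0.   ]
 [-0.     0.27  -0.963]]
```

View pics/c.png

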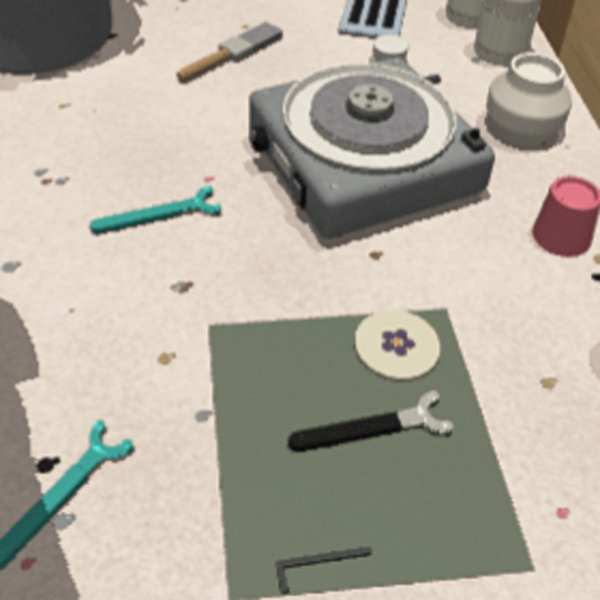

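The crop confirms it: the black-handled steel spanner lies on the mat around crop (370,430), fork toward +x. The coaster is at (398,342) and the key at (320,565). I'm moving above it.

```bash
python3 -m pendant '[[1,-0.6,0,0,0,0.1,0],[2,-1.2,0.1,0,0,0.3,0],[3,-1.85,0.2,0,0,0.45,0],[4,-2.5,0.3,0,0,0.6,0],[5,-3.1,0.4,0,0,0.8,0],[6,-3.7,0.5,0,0,0.9,0],[7,-4.3,0.6,0,0,1.1,0],[8,-4.9,0.6,0,0,1.25,0],[8.3,-5.1,0.6,0,0,1.3,0],[8.3,-5.1,0.6,0,0,1.3,0]]' 80
python3 - <<'E'
from h import *
o=manip.get_obs(); print(o['clock'],o['position'],o['joint_pos'].round(3),o['ft_force']); print(R.from_quat(o['ee_rot']).as_matrix().round(3))
cal=manip.get_calibration('wrist'); im,d=manip.camera('wrist'); save('d.png',im)
for t,z in {'spanner_grip':.010,'pin_a':.003}.items():
    for r in manip.tip_of(t,'wrist')[:3]: print(t,round(r['p'],2),np.round(r['pixel'],1),np.round(at_z(cal,r['pixel'],z),4))
for r in manip.trace('spanner_grip','wrist')[:1]:
        p=np.argwhere(r['pixels'])[:,::-1]; 
        hsv=cv2.cvtColor(im,cv2.COLOR_RGB2HSV); 
        W=np.array([at_z(cal,q,.017)[:2] for q in p if im[q[1],q[0]].max()<60]); m=W.mean(0); w,v=np.linalg.eigh(np.cov(W.T)); a=v[:,1]*np.sign(v[0,1]); s=(W-m)@a; n=(W-m)@[-a[1],a[0]]
        print(len(p),len(W),r['p'],m,np.degrees(np.arctan2(a[1],a[0])),s.min(),s.max(),n.min(),n.max(), m+a*(s.min()+.077))
E
```

```text
clock: 2.55
position: [0.5165, -0.206, 0.2153]
ee_rot: [0.997, 0.084, 0.0, -0.0]
ft_force: [-0.5, 0.4, -0.4]
grip_width: 0.499
grasp_force: 0.0
2.55 [ 0.51653228 -0.20602908  0.21528218] [ 0.629  0.225 -0.381  1.672  0.087  1.261 -1.173] [-0.5090152   0.37414473 -0.37510989]
[[ 0.986  0.167  0.   ]
 [ 0.167 -0.986  0.   ]
 [ 0.    -0.    -1.   ]]
spanner_grip 0.96 [287.6 165.9] [ 0.5358 -0.2064  0.01  ]
pin_a 0.97 [265.3  78.8] [ 0.6096 -0.1733  0.003 ]
pin_a 0.62 [303.6  81. ] [ 0.6135 -0.2079  0.003 ]
pin_a 0.6 [254.8 365.7] [ 0.3025 -0.2084  0.003 ]
3549 2073 0.82 [ 0.51658531 -0.20605338] 8.888210502296083 -0.05841239147581514 0.05167099542361695 -0.009070088978279513 0.008585431774313469 [ 0.53494971 -0.20318147]
```

View pics/d.png

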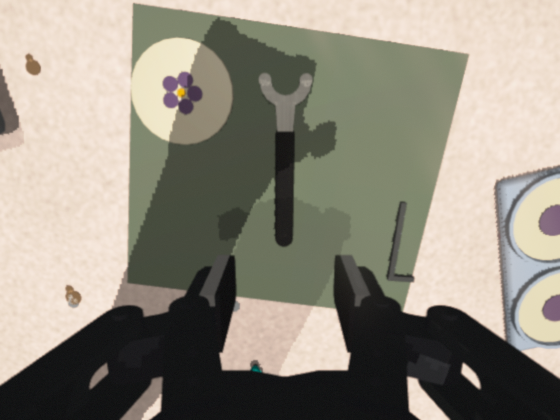

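```bash
python3 -c "
from workcell import manip; print(manip.tip_reach)"
python3 -m pendant '[[0,0,0.8,0,0,0.1,0],[0,0,1.7,0,0,0.1,0],[0,0,2.6,0,0,0.1,0],[0,0,3.2,0,0,0.1,0],[0,0,3.6,0,0,0.1,0],[0,0,3.9,0,0,0.1,0],[0,0,3.9,0,0,0.1,0],[0,0,3.9,0,0,0.1,0],[0,0,3.9,0,0,0.1,-0.8],[0,0,3.9,0,0,0.1,-1]]' 80
python3 -m pendant '[[0,0,0,0,0,0,-1],[0,0,0,0,0,0,-1],[0,0,0,0,0,0,-1],[0,0,0,0,0,0,-1],[0,0,-0.1,0,0,0,-1],[0,0,-0.2,0,0,0,-1],[0,0,-0.4,0,0,0,-1],[0,0,-0.6,0,0,0,-1],[0,0,-0.8,0,0,0,-1],[0,0,-0.8,0,0,0,-1]]' 80
```

```text
0.014
clock: 4.0
position: [0.5164, -0.2075, 0.0215]
ee_rot: [0.997, 0.075, 0.001, 0.0]
ft_force: [-2.2, 1.6, 6.3]
grip_width: 0.18
grasp_force: 78.6
clock: 5.25
position: [0.5165, -0.2077, 0.0614]
ee_rot: [0.997, 0.075, 0.001, 0.0]
ft_force: [-0.3, 0.2, -3.1]
grip_width: 0.181
grasp_force: 78.5
```

```bash
python3 -m pendant '[[0,0,-0.8,0,0,0,-1],[0,0,-1.8,0,0,0,-1],[0.1,-0.7,-2.6,0,0,0,-1],[0.25,-1.6,-3.2,0,0,0,-1],[0.4,-2.6,-3.3,0,0,0,-1],[0.5,-3.6,-3.3,0,0,0,-1],[0.7,-4.6,-3.3,0,0,0,-1],[0.85,-5.6,-3.3,0,0,0,-1],[0.95,-6.4,-3.3,0,0,0,-1],[0.95,-6.4,-3.3,0,0,0,-1]]' 100
python3 -m pendant '[[0,0,0,0,0,0,-1],[0,0,0,0,0,0,-1],[0,0,0,0,0,0,-1],[0,0,0,0,0,0,-1],[0,0,0,0,0,0,-1],[0,0,0,0,0,0,-1],[0,0,0,0,0,0,-1],[0,0,0,0,0,0,-1],[0,0,0,0,0,0,-1],[0,0,0,0,0,0,-1]]'
python3 - <<'E'
from h import *
o=manip.get_obs(); print(o['clock'],o['position'],o['joint_pos'].round(3),o['ft_force'],o['torque']); print(R.from_quat(o['ee_rot']).as_matrix().round(3))
cal=manip.get_calibration('wrist'); im,d=manip.camera('wrist'); save('e.png',im); np.savez('e.npz',im=im,d=d,**{k:np.array(cal[k]) for k in cal})
for t,z in {'nut_axis':.117,'pin_a':o['position'][2]-.0185}.items():
    for r in manip.tip_of(t,'wrist')[:3]: print(t,round(r['p'],2),np.round(r['pixel'],1),np.round(at_z(cal,r['pixel'],z),4))
save('e.png',cv2.resize(im,(800,600),interpolation=cv2.INTER_CUBIC))
E
```

```text
clock: 6.5
position: [0.514, 0.12, 0.2252]
ee_rot: [0.997, 0.078, -0.0, -0.001]
ft_force: [-0.3, 0.1, -2.9]
grip_width: 0.17
grasp_force: 102.7
clock: 7.75
position: [0.5149, 0.1161, 0.2253]
ee_rot: [0.997, 0.075, 0.0, 0.0]
ft_force: [-1.2, 0.7, -2.7]
grip_width: 0.174
grasp_force: 102.7
7.75 [0.51491273 0.1160738  0.22530045] [ 0.253  0.183 -0.622  1.718  0.111  1.276 -1.814] [-1.24040068  0.74605391 -2.69492638] [ 0.05645799  0.01929459 -0.02660259]
[[ 0.989  0.15   0.   ]
 [ 0.15  -0.989 -0.   ]
 [ 0.     0.    -1.   ]]
nut_axis 0.74 [173.6  70.1] [0.5975 0.1983 0.117 ]
pin_a 0.75 [234.8  38.7] [0.607  0.1485 0.2068]
pin_a 0.65 [332.2  40.3] [0.612  0.1117 0.2068]
```

View pics/e.png

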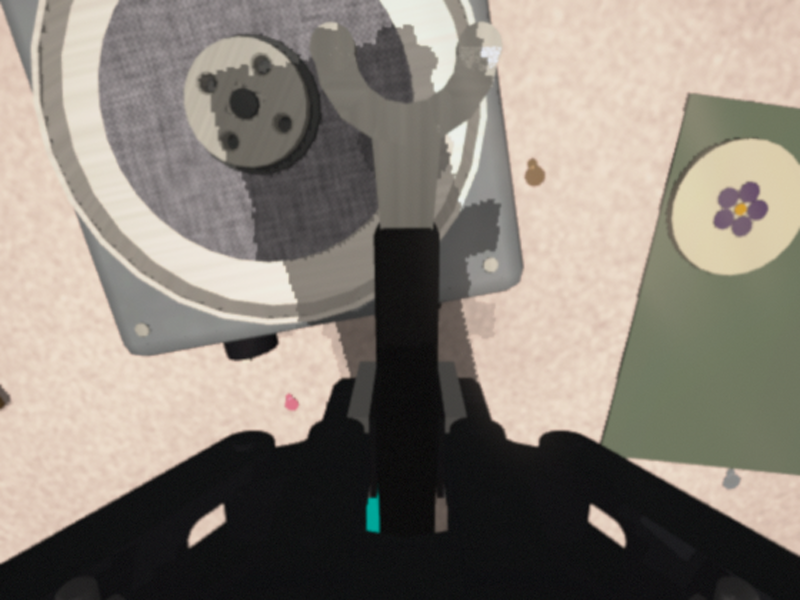

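The wrist view shows the fork ahead and the nut at (245,103), with holes at (262,65), (283,123), (230,141) and (208,83). I'll compute the hole angles.

```bash
python3 - <<'E'
from h import *
f=np.load('e.npz'); cal={k:f[k] for k in ['fx','fy','cx','cy','D','xyz','orientation']}; im=f['im']
g=cv2.cvtColor(im,cv2.COLOR_RGB2GRAY)
# top-down rectified patch at z=.117, 0.2mm/px, and template fit of 4 dark holes
c=np.array([.597,.198]); N=401; s=.0002
yy,xx=np.mgrid[0:N,0:N]; X=c[0]+(xx-200)*s; Y=c[1]-(yy-200)*s
P=proj(cal,np.stack([X.ravel(),Y.ravel(),np.full(X.size,.117)],1)).reshape(N,N,2).astype(np.float32)
p=cv2.remap(g,P[...,0],P[...,1],cv2.INTER_LINEAR).astype(np.float32)
p=p-cv2.GaussianBlur(p,(0,0),30)
din=cv2.filter2D(p,-1,cv2.getStructuringElement(cv2.MORPH_ELLIPSE,(41,41)).astype(np.float32)/1257)
from scipy.ndimage import map_coordinates as mc
best=[]
for dx in np.arange(-5,5.1,.25):
  for dy in np.arange(-5,5.1,.25):
    for a in np.arange(0,90,1.):
      t=np.radians(a+90*np.arange(4)); 
      u=200+(dx+18*np.cos(t))*5; v=200-(dy+18*np.sin(t))*5
      best.append((din[v.round().astype(int),u.round().astype(int)].sum(),dx,dy,a))
best.sort(); 
for b in best[:5]: print(b)
for q in [(262,65),(283,123),(230,141),(208,83),(245,103)]:
  w=at_z(cal,np.array(q)*.7,.117 if q[0]!=245 else .120); print(w)
H=np.array([at_z(cal,np.array(q)*.7,.117)[:2] for q in [(262,65),(283,123),(230,141),(208,83)]]); m=H.mean(0); print(m,np.degrees(np.arctan2(*(H-m).T[::-1])),np.linalg.norm(H-m,axis=1))
b=best[0]; o=cv2.normalize(p,None,0,255,cv2.NORM_MINMAX).astype(np.uint8)
for k in range(4):
  t=np.radians(b[3]+90*k); cv2.circle(o,(int(200+(b[1]+18*np.cos(t))*5),int(200-(b[2]+18*np.sin(t))*5)),20,255,1)
cv2.imwrite('pics/f.png',o)
E
```

```text
(np.float32(-186.77829), np.float64(-1.0), np.float64(1.5), np.float64(70.0))
(np.float32(-186.6841), np.float64(-1.0), np.float64(1.25), np.float64(71.0))
(np.float32(-186.57123), np.float64(-0.75), np.float64(1.25), np.float64(71.0))
(np.float32(-186.50682), np.float64(-1.0), np.float64(1.5), np.float64(71.0))
(np.float32(-186.50095), np.float64(-0.75), np.float64(1.5), np.float64(71.0))
[0.61266334 0.19325212 0.117     ]
[0.59028288 0.18219961 0.117     ]
[0.57914309 0.20506137 0.117     ]
[0.60197773 0.21602296 0.117     ]
[0.59598737 0.19854317 0.12      ]
[0.59601676 0.19913401] [ -19.46032224 -108.70576176  160.64472524   70.55945592] [0.01765517 0.0178788  0.01788447 0.01791004]
```

View pics/f.png

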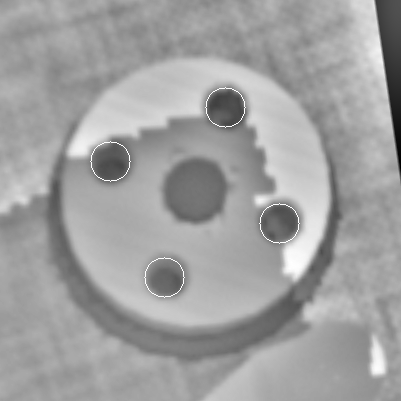

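```bash
python3 -m pendant '[[0.15,0.05,0,0,0,-1,-1],[0.3,0.1,0.1,0,0,-2.2,-1],[0.45,0.15,0.2,0,0,-3.4,-1],[0.6,0.2,0.35,0,0,-4.6,-1],[0.75,0.25,0.5,0,0,-5.8,-1],[0.9,0.28,0.6,0,0,-6.9,-1],[0.95,0.29,0.7,0,0,-7.75,-1],[0.95,0.29,0.7,0,0,-7.75,-1],[0.95,0.29,0.7,0,0,-7.75,-1],[0.95,0.29,0.7,0,0,-7.75,-1]]' 100
cat > st.py <<'E'
from h import *
o=manip.get_obs(); r=R.from_quat(o['ee_rot']); m=r.as_matrix(); p=np.array(o['position']); L=.0956
c=np.array([.596,.1993])
print('t%.2f'%o['clock'],'pos',p.round(4),'yaw %.2f'%np.degrees(np.arctan2(m[1,0],m[0,0])),'tz',m[:,2].round(4),'j',o['joint_pos'].round(2))
print('F',np.round(o['ft_force'],2),'T',np.round(o['torque'],3),'grip',round(float(o['grasp_force']),1))
mid=p[:2]+L*m[:2,0]; e=c-mid
print('pinmid',mid.round(4),'err to nut, tool mm',(1e3*(m[:2,:2].T@e)).round(2),'tip z %.4f'%(p[2]+m[2,0]*L-.0185))
E
python3 st.py
python3 - <<'E'
from h import *
o=manip.get_obs();cal=manip.get_calibration('wrist'); im,d=manip.camera('wrist'); save('g.png',im)
for r in manip.tip_of('pin_a','wrist')[:3]: print(round(r['p'],2),np.round(r['pixel'],1),np.round(at_z(cal,r['pixel'],o['position'][2]-.0185),4))
E
```

```text
clock: 9.15
position: [0.5641, 0.1089, 0.1906]
ee_rot: [0.816, 0.577, 0.0, 0.0]
ft_force: [0.0, -0.4, -1.7]
grip_width: 0.17
grasp_force: 102.7
t9.15 pos [0.5641 0.1089 0.1906] yaw 70.53 tz [ 5.e-04 -2.e-04 -1.e+00] j [ 0.33  0.34 -0.72  1.64  0.24  1.25 -0.78]
F [ 0.03 -0.44 -1.69] T [-0.027 -0.011 -0.022] grip 102.7
pinmid [0.5959 0.199 ] err to nut, tool mm [ 0.27 -0.01] tip z 0.1721
0.6 [ 93.  200.2] [0.4981 0.1657 0.1721]
0.58 [234.9  40.6] [0.5786 0.2037 0.1721]
0.57 [115.6 229.9] [0.5012 0.1504 0.1721]
```

View pics/g.png

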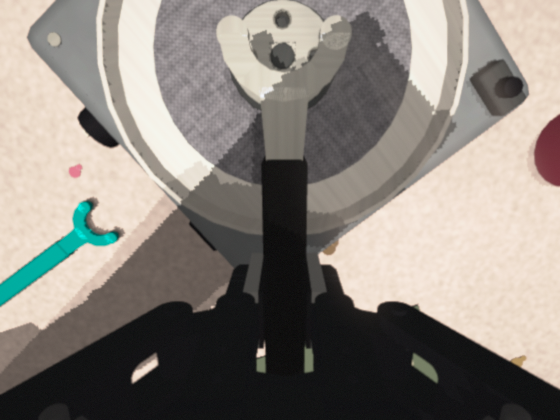

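Fork symmetric over the nut, with the nut at about (283,45), the fork tips at (230,32) and (337,32), and the free holes at (283,18) and (283,78), in line with the handle. Lowering to just above the face.

```bash
python3 -m pendant '[[0,0,0.2,0,0,0,-1],[0,0,0.4,0,0,0,-1],[0,0,0.6,0,0,0,-1],[0,0,0.8,0,0,0,-1],[0,0,0.95,0,0,0,-1],[0,0,1.02,0,0,0,-1],[0,0,1.05,0,0,0,-1],[0,0,1.06,0,0,0,-1],[0,0,1.06,0,0,0,-1],[0,0,1.06,0,0,0,-1]]' 100
python3 st.py
python3 -m pendant '[[0,0,0.01,0,0,0,-1],[0,0,0.02,0,0,0,-1],[0,0,0.03,0,0,0,-1],[0,0,0.04,0,0,0,-1],[0,0,0.05,0,0,0,-1],[0,0,0.06,0,0,0,-1],[0,0,0.07,0,0,0,-1],[0,0,0.08,0,0,0,-1],[0,0,0.08,0,0,0,-1],[0,0,0.08,0,0,0,-1]]'
python3 st.py
```

```text
clock: 10.5
position: [0.5641, 0.1088, 0.1375]
ee_rot: [0.816, 0.578, 0.0, 0.0]
ft_force: [1.3, -0.8, -2.6]
grip_width: 0.171
grasp_force: 102.7
t10.50 pos [0.5641 0.1088 0.1375] yaw 70.61 tz [ 4.e-04 -1.e-04 -1.e+00] j [ 0.31  0.4  -0.71  1.7   0.28  1.15 -0.81]
F [ 1.29 -0.81 -2.6 ] T [-0.05   0.03   0.017] grip 102.7
pinmid [0.5959 0.199 ] err to nut, tool mm [0.3  0.02] tip z 0.1190
clock: 11.75
position: [0.564, 0.1091, 0.1334]
ee_rot: [0.816, 0.578, 0.0, -0.0]
ft_force: [-0.3, 2.2, -1.9]
grip_width: 0.17
grasp_force: 102.8
t11.75 pos [0.564  0.1091 0.1334] yaw 70.63 tz [ 1.e-04  2.e-04 -1.e+00] j [ 0.31  0.4  -0.71  1.7   0.28  1.14 -0.81]
F [-0.28  2.19 -1.87] T [0.405 0.011 0.067] grip 102.8
pinmid [0.5958 0.1993] err to nut, tool mm [0.12 0.22] tip z 0.1149
```

```bash
python3 -m pendant '[[0.01,0,0,0,0,0,-1],[0.02,0,0,0,0,0,-1],[0.02,0,0.01,0,0,0,-1],[0.02,0,0.02,0,0,0,-1],[0.02,0,0.03,0,0,0,-1],[0.02,0,0.03,0,0,0,-1],[0.02,0,0.03,0,0,0,-1],[0.02,0,0.03,0,0,0,-1],[0.02,0,0.03,0,0,0,-1],[0.02,0,0.03,0,0,0,-1]]' 100
python3 st.py
```

```text
clock: 13.0
position: [0.5644, 0.1097, 0.1318]
ee_rot: [0.816, 0.578, 0.0, 0.0]
ft_force: [0.5, 0.0, -2.1]
grip_width: 0.172
grasp_force: 102.8
t13.00 pos [0.5644 0.1097 0.1318] yaw 70.61 tz [ 1.e-04 -1.e-04 -1.e+00] j [ 0.31  0.4  -0.71  1.7   0.28  1.14 -0.82]
F [ 0.53  0.03 -2.06] T [-0.002  0.001 -0.033] grip 102.8
pinmid [0.5962 0.1999] err to nut, tool mm [-0.64  0.06] tip z 0.1133
```

```bash
python3 -m pendant '[[0,0,0.01,0,0,0,-1],[0,0,0.02,0,0,0,-1],[0,0,0.03,0,0,0,-1],[0,0,0.04,0,0,0,-1],[0,0,0.05,0,0,0,-1],[0,0,0.06,0,0,0,-1],[0,0,0.065,0,0,0,-1],[0,0,0.065,0,0,0,-1],[0,0,0.065,0,0,0,-1],[0,0,0.065,0,0,0,-1]]' 100
python3 st.py
```

```text
clock: 14.25
position: [0.5644, 0.1098, 0.1286]
ee_rot: [0.816, 0.578, 0.0, 0.0]
ft_force: [-0.5, -0.5, -2.3]
grip_width: 0.17
grasp_force: 102.8
t14.25 pos [0.5644 0.1098 0.1286] yaw 70.61 tz [ 1.e-04 -1.e-04 -1.e+00] j [ 0.31  0.41 -0.71  1.71  0.29  1.14 -0.82]
F [-0.51 -0.49 -2.32] T [-0.081  0.07   0.024] grip 102.8
pinmid [0.5961 0.2   ] err to nut, tool mm [-0.67  0.1 ] tip z 0.1101
```

```bash
python3 -m pendant '[[0,0,0.005,0,0,0,-1],[0,0,0.01,0,0,0,-1],[0,0,0.01,0,0,0,-1],[0,0,0.015,0,0,0,-1],[0,0,0.015,0,0,0,-1],[0,0,0.02,0,0,0,-1],[0,0,0.02,0,0,0,-1],[0,0,0.02,0,0,0,-1],[0,0,0.02,0,0,0,-1],[0,0,0.02,0,0,0,-1]]' 100
python3 st.py
```

```text
clock: 15.5
position: [0.5645, 0.1098, 0.1276]
ee_rot: [0.816, 0.578, 0.0, 0.0]
ft_force: [-0.8, -0.1, 0.2]
grip_width: 0.17
grasp_force: 103.2
t15.50 pos [0.5645 0.1098 0.1276] yaw 70.61 tz [ 3.e-04 -0.e+00 -1.e+00] j [ 0.31  0.41 -0.71  1.71  0.29  1.13 -0.82]
F [-0.79 -0.13  0.17] T [ 0.077 -0.05   0.095] grip 103.2
pinmid [0.5962 0.2   ] err to nut, tool mm [-0.7   0.04] tip z 0.1091
```

Forces went to zero sinking in, and Fz rises at tip z 0.109, so the pins are fully seated. Turning clockwise about the nut axis, 20° first.

```bash
cat >> st.py <<'E'
F=o['ft_force']; d=p[:2]-c; print('moment about nut %.3f'%(o['torque'][2]+d[0]*F[1]-d[1]*F[0]))
E
python3 -m pendant '[[0.001,-0.066,0,0,0,0.25,-1],[0.005,-0.133,0,0,0,0.5,-1],[0.01,-0.199,0,0,0,0.75,-1],[0.0185,-0.265,0,0,0,1,-1],[0.029,-0.331,0,0,0,1.25,-1],[0.042,-0.396,0,0,0,1.5,-1],[0.057,-0.461,0,0,0,1.75,-1],[0.074,-0.525,0,0,0,2,-1],[0.093,-0.588,0,0,0,2.25,-1],[0.115,-0.651,0,0,0,2.5,-1]]' 100
python3 st.py
```

```text
clock: 16.75
position: [0.5355, 0.1261, 0.1276]
ee_rot: [0.905, 0.426, 0.0, 0.0]
ft_force: [4.0, 1.8, 0.9]
grip_width: 0.168
grasp_force: 103.1
t16.75 pos [0.5355 0.1261 0.1276] yaw 50.48 tz [ 2.e-04 -1.e-04 -1.e+00] j [ 0.26  0.34 -0.67  1.77  0.24  1.11 -1.18]
F [4.03 1.82 0.91] T [ 0.492 -0.982  0.134] grip 103.1
pinmid [0.5963 0.1998] err to nut, tool mm [-0.63  0.09] tip z 0.1091
moment about nut 0.319
```

```bash
python3 -m pendant '[[0.005,-0.033,0,0,0,0.125,-1],[0.006,-0.066,0,0,0,0.25,-1],[0.008,-0.1,0,0,0,0.375,-1],[0.01,-0.133,0,0,0,0.5,-1],[0.012,-0.166,0,0,0,0.625,-1],[0.015,-0.199,0,0,0,0.75,-1],[0.019,-0.232,0,0,0,0.875,-1],[0.0235,-0.265,0,0,0,1,-1],[0.028,-0.298,0,0,0,1.125,-1],[0.034,-0.331,0,0,0,1.25,-1]]' 100
python3 st.py
```

```text
clock: 18.0
position: [0.5237, 0.1376, 0.1275]
ee_rot: [0.938, 0.346, -0.0, 0.0]
ft_force: [0.5, -2.5, 1.8]
grip_width: 0.173
grasp_force: 103.3
t18.00 pos [0.5237 0.1376 0.1275] yaw 40.53 tz [-4.e-04 -5.e-04 -1.e+00] j [ 0.22  0.32 -0.65  1.8   0.22  1.1  -1.37]
F [ 0.54 -2.5   1.8 ] T [-0.509 -0.234  0.158] grip 103.3
pinmid [0.5963 0.1997] err to nut, tool mm [-0.54  0.12] tip z 0.1089
moment about nut 0.372
```

```bash
cp st.py ck.py; echo 'import sys; mm=o["torque"][2]+d[0]*F[1]-d[1]*F[0]; sys.exit(mm>.48 or np.abs(F).max()>9)' >> ck.py
python3 -m pendant '[[0,-0.016,-0.003,0,0,0.06,-1],[0.001,-0.033,-0.003,0,0,0.125,-1],[0.001,-0.05,-0.003,0,0,0.19,-1],[0.002,-0.066,-0.003,0,0,0.25,-1],[0.002,-0.083,-0.003,0,0,0.312,-1],[0.002,-0.083,-0.003,0,0,0.312,-1],[0.002,-0.083,-0.003,0,0,0.312,-1],[0.002,-0.083,-0.003,0,0,0.312,-1],[0.002,-0.083,-0.003,0,0,0.312,-1],[0.002,-0.083,-0.003,0,0,0.312,-1]]' 100 >/dev/null
python3 ck.py && python3 -m pendant '[[0,-0.016,0,0,0,0.06,-1],[0.001,-0.033,0,0,0,0.125,-1],[0.001,-0.05,0,0,0,0.19,-1],[0.002,-0.066,0,0,0,0.25,-1],[0.002,-0.083,0,0,0,0.312,-1],[0.002,-0.083,0,0,0,0.312,-1],[0.002,-0.083,0,0,0,0.312,-1],[0.002,-0.083,0,0,0,0.312,-1],[0.002,-0.083,0,0,0,0.312,-1],[0.002,-0.083,0,0,0,0.312,-1]]' 100 >/dev/null && python3 ck.py
```

```text
t19.25 pos [0.521  0.1409 0.1275] yaw 38.12 tz [-6.e-04 -3.e-04 -1.e+00] j [ 0.21  0.32 -0.65  1.8   0.21  1.1  -1.42]
F [-1.76 -5.51  2.63] T [-0.926  0.193  0.102] grip 103.2
pinmid [0.5962 0.1999] err to nut, tool mm [-0.55  0.33] tip z 0.1090
moment about nut 0.413False
```

```bash
sed -i 's/sys.exit(\(.*\))$/sys.exit(int(\1))/' ck.py
python3 -m pendant '[[-0.005,-0.016,0,0,0,0.06,-1],[-0.004,-0.033,0,0,0,0.125,-1],[-0.004,-0.05,0,0,0,0.19,-1],[-0.003,-0.066,0,0,0,0.25,-1],[-0.003,-0.083,0,0,0,0.312,-1],[-0.003,-0.083,0,0,0,0.312,-1],[-0.003,-0.083,0,0,0,0.312,-1],[-0.003,-0.083,0,0,0,0.312,-1],[-0.003,-0.083,0,0,0,0.312,-1],[-0.003,-0.083,0,0,0,0.312,-1]]' 100 >/dev/null
python3 ck.py && python3 -m pendant '[[0,-0.016,0,0,0,0.06,-1],[0.001,-0.033,0,0,0,0.125,-1],[0.001,-0.05,0,0,0,0.19,-1],[0.002,-0.066,0,0,0,0.25,-1],[0.002,-0.083,0,0,0,0.312,-1],[0.002,-0.083,0,0,0,0.312,-1],[0.002,-0.083,0,0,0,0.312,-1],[0.002,-0.083,0,0,0,0.312,-1],[0.002,-0.083,0,0,0,0.312,-1],[0.002,-0.083,0,0,0,0.312,-1]]' 100 >/dev/null && python3 ck.py
```

```text
t20.50 pos [0.5185 0.1442 0.1276] yaw 35.62 tz [-2.e-04 -1.e-04 -1.e+00] j [ 0.2   0.31 -0.64  1.8   0.21  1.1  -1.46]
F [-2.13 -4.63  0.77] T [-0.856  0.249  0.063] grip 103.2
pinmid [0.5962 0.1999] err to nut, tool mm [-0.49  0.36] tip z 0.1091
moment about nut 0.304
t21.75 pos [0.5161 0.1476 0.1276] yaw 33.11 tz [-2.e-04 -1.e-04 -1.e+00] j [ 0.19  0.31 -0.64  1.81  0.2   1.09 -1.51]
F [-2.59 -5.32  1.8 ] T [-1.008  0.304  0.059] grip 103.2
pinmid [0.5962 0.1999] err to nut, tool mm [-0.44  0.38] tip z 0.1091
moment about nut 0.351
```

```bash

python3 -m pendant '[[-0.006,-0.016,0,0,0,0.06,-1],[-0.006,-0.033,0,0,0,0.125,-1],[-0.006,-0.05,0,0,0,0.19,-1],[-0.005,-0.066,0,0,0,0.25,-1],[-0.005,-0.083,0,0,0,0.312,-1],[-0.005,-0.083,0,0,0,0.312,-1],[-0.005,-0.083,0,0,0,0.312,-1],[-0.005,-0.083,0,0,0,0.312,-1],[-0.005,-0.083,0,0,0,0.312,-1],[-0.005,-0.083,0,0,0,0.312,-1]]' 100 >/dev/null
python3 ck.py && python3 -m pendant '[[0,-0.016,0,0,0,0.06,-1],[0.001,-0.033,0,0,0,0.125,-1],[0.001,-0.05,0,0,0,0.19,-1],[0.002,-0.066,0,0,0,0.25,-1],[0.002,-0.083,0,0,0,0.312,-1],[0.002,-0.083,0,0,0,0.312,-1],[0.002,-0.083,0,0,0,0.312,-1],[0.002,-0.083,0,0,0,0.312,-1],[0.002,-0.083,0,0,0,0.312,-1],[0.002,-0.083,0,0,0,0.312,-1]]' 100 >/dev/null && python3 ck.py && python3 -m pendant '[[0,-0.016,0,0,0,0.06,-1],[0.001,-0.033,0,0,0,0.125,-1],[0.001,-0.05,0,0,0,0.19,-1],[0.002,-0.066,0,0,0,0.25,-1],[0.002,-0.083,0,0,0,0.312,-1],[0.002,-0.083,0,0,0,0.312,-1],[0.002,-0.083,0,0,0,0.312,-1],[0.002,-0.083,0,0,0,0.312,-1],[0.002,-0.083,0,0,0,0.312,-1],[0.002,-0.083,0,0,0,0.312,-1]]' 100 >/dev/null && python3 ck.py
```

```text
t23.00 pos [0.5138 0.1511 0.1278] yaw 30.64 tz [ 3.e-04  1.e-04 -1.e+00] j [ 0.18  0.3  -0.64  1.81  0.2   1.09 -1.56]
F [ 0.19 -2.77  0.62] T [-0.436 -0.294  0.076] grip 103.1
pinmid [0.5961 0.1998] err to nut, tool mm [-0.35  0.41] tip z 0.1093
moment about nut 0.313
t24.25 pos [0.5118 0.1546 0.1277] yaw 28.13 tz [ 2.e-04 -0.e+00 -1.e+00] j [ 0.17  0.3  -0.63  1.81  0.2   1.09 -1.61]
F [ 1.48 -2.79  0.48] T [-0.469 -0.571  0.067] grip 103.1
pinmid [0.5961 0.1996] err to nut, tool mm [-0.25  0.26] tip z 0.1092
moment about nut 0.368
t25.50 pos [0.5102 0.1576 0.1277] yaw 25.60 tz [ 5.e-04 -1.e-03 -1.e+00] j [ 0.16  0.3  -0.63  1.82  0.2   1.09 -1.66]
F [ 3.6  -5.7   0.15] T [-1.181 -0.896  0.487] grip 103.2
pinmid [0.5964 0.1989] err to nut, tool mm [-0.19 -0.52] tip z 0.1092
moment about nut 1.127
```

The nut is tight, and the moment climbed sharply to about 1.1, more than I wanted. Unloading at once.

```bash

python3 -m pendant '[[0,0.03,0,0,0,-0.12,-1],[0,0.06,0,0,0,-0.22,-1],[0.001,0.08,0,0,0,-0.3,-1],[0.001,0.08,0,0,0,-0.3,-1],[0.001,0.08,0,0,0,-0.3,-1],[0.001,0.08,0,0,0,-0.3,-1],[0.001,0.08,0,0,0,-0.3,-1],[0.001,0.08,0,0,0,-0.3,-1],[0.001,0.08,0,0,0,-0.3,-1],[0.001,0.08,0,0,0,-0.3,-1]]' 100 >/dev/null
python3 st.py
```

```text
t26.75 pos [0.5116 0.1549 0.1277] yaw 28.05 tz [-0.e+00  1.e-04 -1.e+00] j [ 0.17  0.3  -0.63  1.81  0.2   1.09 -1.61]
F [ 0.44 -1.19  0.54] T [ 0.019 -0.397  0.114] grip 103.1
pinmid [0.596  0.1998] err to nut, tool mm [-0.21  0.49] tip z 0.1092
moment about nut 0.233
```

```bash

python3 -m pendant '[[0,0.02,0,0,0,-0.08,-1],[0,0.02,-0.05,0,0,-0.08,-1],[0,0.02,-0.1,0,0,-0.08,-1],[0,0.02,-0.18,0,0,-0.08,-1],[0,0.02,-0.3,0,0,-0.08,-1],[0,0.02,-0.5,0,0,-0.08,-1],[0,0.02,-0.8,0,0,-0.08,-1],[0,0.02,-1.1,0,0,-0.08,-1],[0,0.02,-1.4,0,0,-0.08,-1],[0,0.02,-1.5,0,0,-0.08,-1]]' 100
python3 st.py
python3 - <<'E'
from h import *
im,d=manip.camera('wrist'); save('i.png',im)
E
```

```text
clock: 28.0
position: [0.5126, 0.154, 0.2041]
ee_rot: [0.969, 0.248, 0.001, 0.0]
ft_force: [-0.7, -0.2, -2.9]
grip_width: 0.172
grasp_force: 102.7
t28.00 pos [0.5126 0.154  0.2041] yaw 28.67 tz [ 1.8e-03  2.0e-04 -1.0e+00] j [ 0.2   0.22 -0.65  1.73  0.14  1.24 -1.56]
F [-0.71 -0.17 -2.93] T [-0.008 -0.016  0.036] grip 102.7
pinmid [0.5964 0.1999] err to nut, tool mm [-0.66  0.3 ] tip z 0.1858
moment about nut 0.018
```

View pics/i.png

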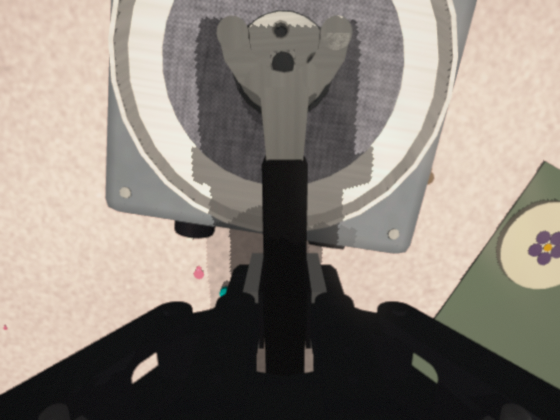

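The spanner is clear of the nut, which sits at (283,45) with its free holes still in line with the handle. Taking it back to its original spot on the mat.

```bash

python3 -m pendant '[[-0.3,0.6,0,0,0,0.2,-1],[-0.7,1.3,0,0,0,0.5,-1],[-1.1,2.1,0,0,0,0.8,-1],[-1.6,3,0,0,0,1.2,-1],[-2.1,3.9,0,0,0,1.6,-1],[-2.6,4.8,0,0,0,2,-1],[-3,5.6,0.3,0,0,2.3,-1],[-3.3,6.2,0.8,0,0,2.5,-1],[-3.4,6.38,1.4,0,0,2.5,-1],[-3.4,6.38,2,0,0,2.5,-1]]' 100
python3 -m pendant '[[0,0,0.4,0,0,0,-1],[0,0,0.9,0,0,0,-1],[0,0,1.2,0,0,0,-1],[0,0,1.35,0,0,0,-1],[0,0,1.4,0,0,0,-1],[0,0,1.4,0,0,0,-1],[0,0,1.4,0,0,0,-1],[0,0,1.4,0,0,0,-1],[0,0,1.4,0,0,0,-1],[0,0,1.4,0,0,0,-1]]' 100
python3 st.py
```

```text
clock: 29.3
position: [0.5154, -0.2089, 0.1012]
ee_rot: [0.997, 0.075, -0.0, 0.0]
ft_force: [0.1, 0.0, -4.0]
grip_width: 0.171
grasp_force: 102.7
clock: 30.55
position: [0.5161, -0.2077, 0.0328]
ee_rot: [0.997, 0.076, 0.0, 0.0]
ft_force: [0.5, -0.5, -1.1]
grip_width: 0.174
grasp_force: 102.7
t30.55 pos [ 0.5161 -0.2077  0.0328] yaw 8.67 tz [ 2.e-04 -1.e-04 -1.e+00] j [ 0.58  0.42 -0.34  1.84  0.17  0.91 -1.25]
F [ 0.53 -0.53 -1.1 ] T [-0.031 -0.042 -0.023] grip 102.7
pinmid [ 0.6106 -0.1932] err to nut, tool mm [  44.79 -390.26] tip z 0.0143
moment about nut 0.234
```

```bash

python3 -m pendant '[[0,0,0.05,0,0,0,-1],[0,0,0.1,0,0,0,-1],[0,0,0.14,0,0,0,-1],[0,0,0.17,0,0,0,-1],[0,0,0.19,0,0,0,-1],[0,0,0.205,0,0,0,-1],[0,0,0.215,0,0,0,-1],[0,0,0.22,0,0,0,-1],[0,0,0.22,0,0,0,-1],[0,0,0.22,0,0,0,-1]]' 100; python3 st.py
```

```text
clock: 31.8
position: [0.5161, -0.2076, 0.0218]
ee_rot: [0.997, 0.076, 0.0, 0.0]
ft_force: [0.2, -1.0, -1.2]
grip_width: 0.172
grasp_force: 102.7
t31.80 pos [ 0.5161 -0.2076  0.0218] yaw 8.67 tz [ 1.e-04 -1.e-04 -1.e+00] j [ 0.58  0.44 -0.33  1.84  0.18  0.89 -1.26]
F [ 0.23 -0.96 -1.2 ] T [ 0.019 -0.003  0.04 ] grip 102.7
pinmid [ 0.6106 -0.1932] err to nut, tool mm [  44.79 -390.24] tip z 0.0033
moment about nut 0.212
```

Lower a touch more, then release and withdraw.

```bash

python3 -m pendant '[[0,0,0.005,0,0,0,-1],[0,0,0.01,0,0,0,-1],[0,0,0.01,0,0,0,-1],[0,0,0.01,0,0,0,-0.7],[0,0,0.01,0,0,0,-0.5],[0,0,0.01,0,0,0,-0.2],[0,0,0.01,0,0,0,0],[0,0,0.01,0,0,0,0],[0,0,0.01,0,0,0,0],[0,0,0.01,0,0,0,0]]' 20
python3 -m pendant '[[0,0,-0.1,0,0,0,0],[0,0,-0.3,0,0,0,0],[0,0,-0.7,0,0,0,0],[0,0,-1.2,0,0,0,0],[0,0,-1.8,0,0,0,0],[0,0,-2.5,0,0,0,0],[0,0,-3.2,0,0,0,0],[0,0,-3.8,0,0,0,0],[0,0,-3.8,0,0,0,0],[0,0,-3.8,0,0,0,0]]'
python3 - <<'E'
from h import *
o=manip.get_obs(); print(o['clock'],o['position'],o['ft_force'])
cal=manip.get_calibration('wrist'); im,d=manip.camera('wrist'); s,_=manip.camera('side')
for t,z in {'spanner_grip':.010,'pin_a':.003}.items():
    for r in manip.tip_of(t,'wrist')[:2]: print(t,round(r['p'],2),np.round(at_z(cal,r['pixel'],z),4))
save('j.png',np.hstack([cv2.resize(im,(400,300)),cv2.resize(s,(400,300))]))
E
```

```text
clock: 33.05
position: [0.516, -0.2076, 0.0212]
ee_rot: [0.997, 0.076, 0.0, 0.0]
ft_force: [0.7, 0.0, 0.0]
grip_width: 0.501
grasp_force: 0.0
clock: 34.3
position: [0.5158, -0.2075, 0.2111]
ee_rot: [0.997, 0.076, -0.0, 0.0]
ft_force: [-0.2, -0.2, -1.2]
grip_width: 0.503
grasp_force: 0.0
34.3 [ 0.51577988 -0.20752172  0.21108613] [-0.18669938 -0.20999744 -1.19224464]
spanner_grip 0.59 [ 0.5347 -0.2072  0.01  ]
pin_a 0.91 [ 0.6071 -0.1743  0.003 ]
pin_a 0.8 [ 0.6123 -0.2093  0.003 ]
```

View pics/j.png

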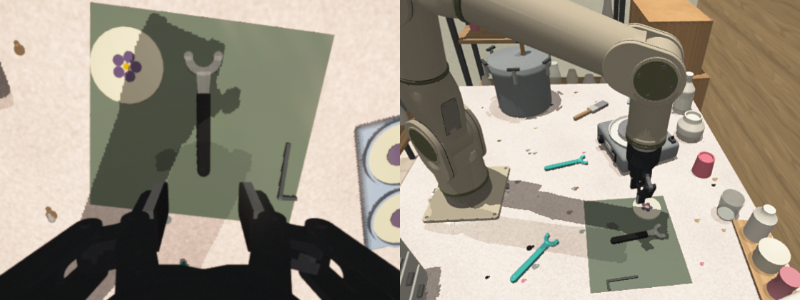

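The spanner lies flat on the mat at (205,120) in the left view. The coaster and key are where they were, and the gripper is clear.

```bash
python3 -c "
from workcell import manip; print(manip.hand_in())"
```

```text
the job is handed in; nothing more can be done
None
```

The nut is tight and the spanner is back flat on the mat, released, with the other things where they were; however, the moment read about 1.1 N m for a moment as the nut came up tight, so the pins may have been briefly strained before I backed off.

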